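Roll the capacitor onto the mounting line

ROBOT

A 7-joint arm with a two-finger parallel gripper is mounted at the origin on the work surface. World frame = base frame: x ahead of the robot, y to its left, z up, the work surface at z = 0. Lengths are in m, angles in rad, forces in N, time in s.
With the tool pointing down it reaches from about 0.425 to 0.875 m from the base axis. Payload 4.7 kg.
Tool frame: the origin (TCP) lies on the centre line of the jaws, within the pads' length; the fingertips stand robot.finger_overhang ahead of it and the grasp point (between the pads) lies 3 mm ahead of it (robot.finger_overhang is the distance from the TCP to the fingertips, in m); z points along the fingers, y is the line along which they close (so a half turn about z gives the same grasp; the last joint's range is limited). The gripper opens to 85 mm and grips with 20 to 120 N. Pads are 22 mm wide; open, the fingers measure 114 mm over their backs; the gripper's body (76 mm by 85 mm) begins 54 mm behind the grasp point. The pads swing forward as they close: fully open they stand 13 mm farther back than shut.
Start: joints at [1.283, 0.321, -0.07, 1.45, 0.023, 1.371, -0.057], TCP at [0.193, -0.621, 0.253] pointing down, gripper open.
Joint ranges: [-2.86, 2.86], [-0.3, 2.09], [-1.38, 1.24], [0.06, 2.45], [-1.56, 4.7], [0.09, 2.05], [-2.69, 2.69]. Speed limits (rad/s): [2.57, 2.57, 3.14, 3.14, 3.14, 3.14, 3.14].

INTERFACE

Orientations are given as a 3x3 rotation matrix whose columns are the frame's x, y, z axes.
In Python, from workcell import robot, effector, solver, grab_frame gives the robot as it stands. The module is installed in compiled form; this text tells all that it offers. Calls block until the motion is done:
- robot.goto(position, orientation): joint-space move of the TCP to a pose.
- robot.move_linear(position, ori=None, v=0.15, threshold=None): straight line of the TCP; ori=None keeps the orientation; v is the mean speed in m/s. With threshold (N) it stops when the force on the tool has changed by that much, and returns True; else False.
- robot.movej(angles): joint-space move.
- effector.grip(opening, strength=None): finger opening in m; strength is the grip in N (None keeps the last); returns when the fingers have stopped.
- robot.sleep(seconds).
- solver.solve_ik(position, orientation): joint angles nearest the present ones, or None.
- robot.read_state(): the state.
- grab_frame(name): name is "scene" or "top" or "wrist"; returns a dict with "pixels" (400x640x3 uint8, red, green, blue), "depth" (400x640 float32, m along the optical axis (not along the pixel's ray), 0 where there is no reading), "fx", "fy", "cx", "cy" (pixels), "D" ([k1, k2, p1, p2, k3] as OpenCV has them; the pictures are not rectified), "R" (3x3) and "t" (3): a world point X has camera coordinates R X + t; the wrist camera has in their place "mount" (4x4, takes a point from camera to tool coordinates, whose origin is the TCP and whose axes are the flange's). Camera axes: x right, y down, z forward; pixel columns grow to the right and rows downward; lengths in m; the calibration is good to about 2 mm. A picture is of the moment at which its call begins: read the wrist's pose just before it.
A pose or a line that the arm cannot do raises robot.Unreachable and nothing moves.
- robot.close_job(): hands the job in; it is judged then, once.
The state is a dict: "t": time; "q": joint angles; "dq": joint speeds; "joint_torque": joint torques, N m; "tcp_pos": TCP position; "tool_rot": TCP orientation; "ft_force": force on the tool from outside, world axes, zero at the start; "torque": the same for the moment, N m; "grip_width": finger opening in m; "grip_force": force on a finger pad.
Only numpy, scipy, OpenCV 4.12 (cv2) and the standard library are available. Lean on these libraries where they do the work, as an engineer would, in place of code of your own. Each camera call takes 0.05 s, during which the arm holds its last target. There are 200 camera calls.

TASK

Two white capacitor cans lie on an upturned steel oven cover. With the fingertips, push the top of the long can sideways so that it rolls onto the black line drawn across the cover, and leave it lying still along the line, its middle near the line's middle and its axis right over the line, ready for its clamp to be marked out. Do not pick the can up, and leave the short can and all the other parts where they are.

Things in the scene. Friction and masses are not known exactly. Their poses are not given: they have to be found in the camera images.
- long_can: LONG white capacitor can to roll, 50 mm diameter, 110 mm long plus two blades on a black disc sticking out 14 mm at one end; 0.15-0.31 kg. Origin on its axis at mid-length; x along the cylinder to the blades, y and z turn as it rolls. Centre 28 mm, top 53 mm above the table. Starts by a long lip, nearly parallel to the line, 60-115 mm off it. Unpushed, it rolls out within a few mm
- short_can: the SHORT capacitor can, to be left alone: the same white cylinder, 50 mm in diameter but only 60 mm long, lying on the other side of the line. Origin on its axis at mid-length, x along the cylinder
- cover: upturned oven cover, a fixed flat steel tray 330 mm (its x) by 250 mm (its y); sheet 3 mm thick, lips 4 mm thick all round, their upper edge 22 mm above the table. Origin at the centre of its underside, on the table
- line: straight black line, 170 mm long and 6 mm wide, drawn on the cover's floor 3 mm above the table, parallel to the cover's x axis. Origin at its middle, x along the line, y across it, z up
- relay: small clear relay on a black base, 28 x 28 x 35 mm, loose on the cover near its end towards the robot, beyond the end of the line; origin under its centre
- terminal_block: white terminal block, 22 x 54 x 17 mm, loose on the cover near its end away from the robot; origin under its centre
- buzzer: black round buzzer, 44 mm in diameter with two ears (66 mm over them), 18 mm high, loose on the table left of the cover; origin under its centre
- screwdriver: screwdriver about 20 cm long lying on the table right of the cover, its handle towards the robot; origin under its middle, x towards the tip
- screw_pot: aluminium pot, 64 mm in diameter, 45 mm high, on the table left of the cover; origin under its centre
- cleaner: white plastic bottle with a blue cap, 48 mm in diameter, 130 mm high, standing on the table right of the cover; origin under its centre
There are look-alikes about, which are no part of the job. Leave any purple or yellow look-alike of the long_can alone.

How it is judged:
By the outcome, as a careful person would: the job done as asked, in the order asked, and still so for the second after the job is handed in, with the robot touching nothing.
It also fails if it takes over 54 s, if anything falls off the work surface, if the arm or the gripper's body presses on something with over 40 N, if the wrist force passes 120 N, or if a joint passes its speed limit or range.

## Working session

There is one attempt and no reset: what is moved stays moved. The work goes in short steps, each a Python script; the robot and the scene stay as the last script left them, time stands still between calls to the robot, and variables do not carry over. Pictures are saved under pics/ and viewed, at most 10 in all, crops included, and the job is handed in when it is done.

```bash
mkdir -p pics
cat > h.py <<'E'
import numpy as np, cv2
from workcell import robot, effector, solver, grab_frame
def snap(name,fn=None):
    s=robot.read_state(); f=grab_frame(name)
    if "mount" in f:
        M=np.eye(4); M[:3,:3]=np.array(s["tool_rot"]).reshape(3,3); M[:3,3]=s["tcp_pos"]
        T=np.linalg.inv(M@np.array(f["mount"])); f["R"]=T[:3,:3]; f["t"]=T[:3,3]
    if fn: cv2.imwrite("pics/"+fn,f["pixels"][...,::-1])
    return f
def K(f): return np.array([[f["fx"],0,f["cx"]],[0,f["fy"],f["cy"]],[0,0,1.]])
def onplane(f,uv,z):
    n=cv2.undistortPoints(np.array(uv,float).reshape(-1,1,2),K(f),np.array(f["D"],float)).reshape(-1,2)
    R=np.array(f["R"]);t=np.array(f["t"]).ravel(); c=-R.T@t
    d=np.c_[n,np.ones(len(n))]@R
    return c+d*((z-c[2])/d[:,2])[:,None]
E
python3 - <<'E'
from h import *
s=robot.read_state(); print(s["t"],np.round(s["tool_rot"],3),robot.finger_overhang)
import pickle
for n in("top","scene"):
    f=snap(n,n+"0.png"); pickle.dump(f,open(n+"0.pkl","wb"))
    print(n,-np.array(f["R"]).T@f["t"])
E
```

```text
0.0 [[ 0.955  0.297 -0.001]
 [ 0.297 -0.955  0.002]
 [-0.    -0.002 -1.   ]] 0.022
top [0.34853696 0.05353875 1.44331476]
scene [0.93836151 0.86191031 0.70641322]
```

View pics/top0.png

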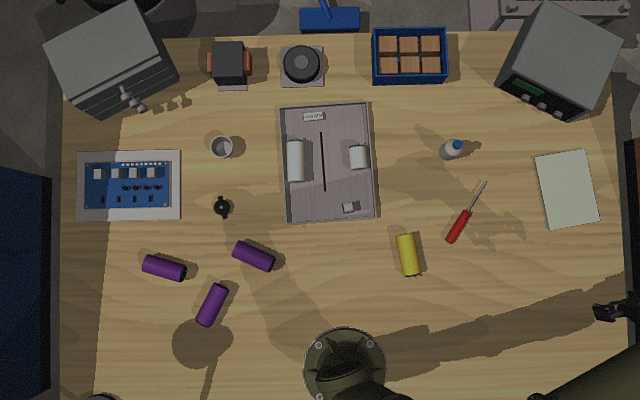

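The top view shows two white cans on the cover. The long one is at about (296,161), left of the line, and the short one is at (358,157), right of it. The line runs (321,132)–(324,190). Purple and yellow look-alikes lie off the cover. I'll confirm with an enlarged crop.

Run:
```python
from h import *
a=cv2.imread("pics/top0.png")[95:230,270:390]
cv2.imwrite("pics/c0.png",cv2.resize(a,None,fx=4.4,fy=4.4,interpolation=cv2.INTER_CUBIC))
```

```text
(no output)
```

View pics/c0.png

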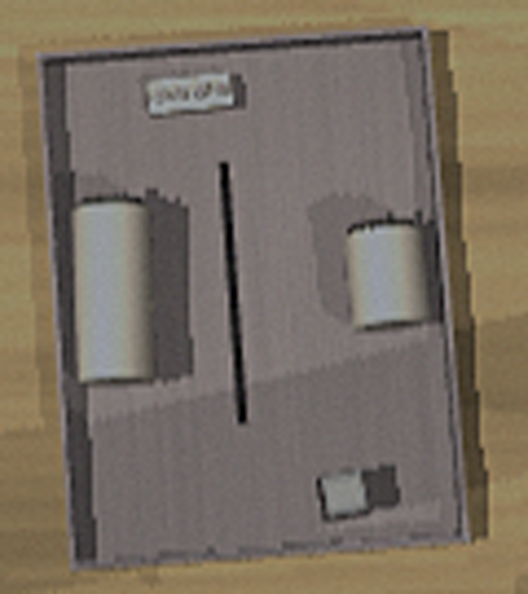

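The crop shows the long can's body at crop (75–153, 200–381), blades toward +x, next to the left lip. The line runs from (223,162) to (243,423), and its middle is near the can's middle. The short can is on the right at (388,275). Next I'll compute positions and get a closer wrist view.

Run:
```python
from h import *
import pickle
f=pickle.load(open("top0.pkl","rb"))
c=lambda p:np.array(p)/4.4+[270-.5+.11,95-.5+.11]
L=onplane(f,c([(223,162),(243,423)]),.003); C=onplane(f,c([(110,203),(116,381)]),.028)
print(L.round(3),L.mean(0).round(3),C.round(3),C.mean(0).round(3))
d=L[0]-L[1];yaw=np.arctan2(d[1],d[0]);print("yaw",yaw)
m=L.mean(0)
# hover between can and line; try tool orientations, choose reachable
x=np.array([np.cos(yaw),np.sin(yaw),0]);z=np.array([0,0,-1.])
for k in range(4):
    a=yaw+k*np.pi/2; y=np.array([np.cos(a),np.sin(a),0]); R=np.c_[np.cross(y,z),y,z]
    q=solver.solve_ik(m+[0,0.03,.33],R); print(k,None if q is None else np.round(q,2))
f=grab_frame("wrist");print(np.round(f["mount"],3),f["fx"])
```

```text
[[0.659 0.05  0.003]
 [0.49  0.042 0.003]] [0.575 0.046 0.003] [[0.629 0.122 0.028]
 [0.516 0.121 0.028]] [0.573 0.121 0.028]
yaw 0.0507520848145937
0 [ 0.58  0.24 -0.9   1.48  0.19  1.51 -0.27]
1 [ 0.68  0.28 -1.04  1.48  0.24  1.52  1.26]
2 None
3 [ 0.69  0.29 -1.06  1.48  0.25  1.52 -1.88]
[[-0.    -0.946 -0.326  0.083]
 [ 1.    -0.    -0.001 -0.   ]
 [ 0.001 -0.326  0.946 -0.12 ]
 [ 0.     0.     0.     1.   ]] 318.3206381917445
```

```bash
cat >> h.py <<'E'
def Rot(a):
    y=np.array([np.cos(a),np.sin(a),0]); z=np.array([0,0,-1.]); return np.c_[np.cross(y,z),y,z]
E
python3 - <<'E'
from h import *
import pickle
robot.goto([.575,.03,.33],Rot(.05))
effector.grip(.06,20)
f=snap("wrist","w1.png"); pickle.dump(f,open("w1.pkl","wb")); s=robot.read_state(); print(s["t"],s["tcp_pos"],s["grip_width"])
E
```

```text
3.25 [0.57499746 0.02995259 0.32999692] 0.05983430792402122
```

View pics/w1.png

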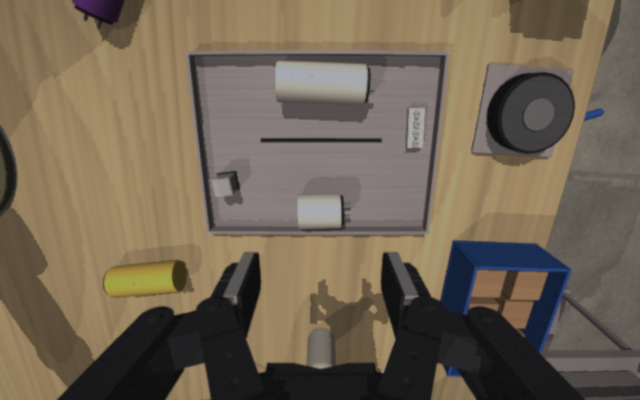

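The wrist view shows the line at (261,140)–(382,140), the long can at (276–368, 62–104) with blades to the right, and nothing in its rolling path. The terminal block is at (415,128). I'll use depth to get the can axis.

```bash
cat >> h.py <<'E'
def cloud(f):
    v,u=np.mgrid[0:400,0:640]; d=f["depth"]
    n=cv2.undistortPoints(np.c_[u.ravel(),v.ravel()].astype(float).reshape(-1,1,2),K(f),np.array(f["D"],float)).reshape(-1,2)
    P=(np.c_[n,np.ones(len(n))]*d.reshape(-1,1)-np.ravel(f["t"]))@np.array(f["R"])
    return P.reshape(400,640,3)
def line(f,win):
    r0,r1,c0,c1=win; g=f["pixels"][r0:r1,c0:c1].max(2); v,u=np.where(g<35)
    P=onplane(f,np.c_[u+c0,v+r0],.003)
    c=P.mean(0); d=np.linalg.svd(P-c)[2][0]; d*=np.sign(d[0]); t=(P-c)@d
    return c+d*(t.max()+t.min())/2,np.arctan2(d[1],d[0]),np.ptp(t)
def can(f,ylo,yhi,xlo=.49,xhi=.67):
    P=cloud(f).reshape(-1,3); k=(f["depth"].ravel()>0)&(P[:,2]>.030)&(P[:,2]<.07)&(P[:,1]>ylo)&(P[:,1]<yhi)&(P[:,0]>xlo)&(P[:,0]<xhi)
    Q=P[k]
    # cylinder fit: radius 25, axis horizontal through (y0+s*(x-.57), z0)
    from scipy.optimize import least_squares
    x0=.575
    fun=lambda p:np.hypot((Q[:,1]-p[0]-p[1]*(Q[:,0]-x0))*np.cos(np.arctan(p[1])),Q[:,2]-p[2])-.025
    r=least_squares(fun,[Q[:,1].mean(),0,.028],loss="soft_l1",f_scale=.001)
    T=Q[Q[:,2]>.045]
    return r.x,np.percentile(T[:,0],[.5,99.5]),len(Q)
E
python3 - <<'E'
from h import *
import pickle
f=pickle.load(open("w1.pkl","rb"))
print(line(f,(132,148,250,392)))
print(can(f,.08,.17))
f=pickle.load(open("top0.pkl","rb")); print(can(f,.08,.17))
P=cloud(pickle.load(open("w1.pkl","rb")))
print("lip",onplane(pickle.load(open("w1.pkl","rb")),[(320,53),(320,57)],.022))
E
```

```text
(array([0.57351305, 0.0464861 , 0.003     ]), np.float64(0.04938125221105825), np.float64(0.1626294945249056))
(array([0.12154147, 0.01395332, 0.0272266 ]), array([0.51519422, 0.62783498]), 3875)
(array([0.12141994, 0.01756329, 0.02762636]), array([0.51455498, 0.62746331]), 744)
lip [[0.56672936 0.15700688 0.022     ]
 [0.56695648 0.15237742 0.022     ]]
```

```bash
cat >> h.py <<'E'
A=.050; M=np.array([.5745,.0463,0]); U=np.array([np.cos(A),np.sin(A),0]); N=np.array([-np.sin(A),np.cos(A),0])
def at(s,z,along=0): return M+U*along+N*s+[0,0,z]
E
python3 - <<'E'
from h import *
import pickle
robot.goto(at(.125,.15),Rot(A))
robot.move_linear(at(.125,.058),v=.1)
print(robot.read_state()["ft_force"])
robot.move_linear(at(.050,.058),v=.04)
s=robot.read_state(); print(s["t"],s["tcp_pos"],s["ft_force"]); robot.sleep(.3)
f=snap("wrist","w2.png"); pickle.dump(f,open("w2.pkl","wb"))
g=snap("top"); pickle.dump(g,open("t2.pkl","wb"))
for h in (f,g):
  try: print(can(h,.03,.1))
  except Exception as e: print(e)
E
```

```text
[ 0.60932746  0.36690027 -0.11829428]
7.2583 [0.57151593 0.10451979 0.06854274] [-26.36060521   6.70659985  67.37912079]
(array([0.09513752, 0.00995652, 0.02723585]), array([0.51600062, 0.62818911]), 4042)
Initial guess is outside of provided boundsh.py:35: RuntimeWarning: Mean of empty slice.
  r=least_squares(fun,[Q[:,1].mean(),0,.028],loss="soft_l1",f_scale=.001)
  ret = ret.dtype.type(ret / rcount)
```

View pics/w2.png

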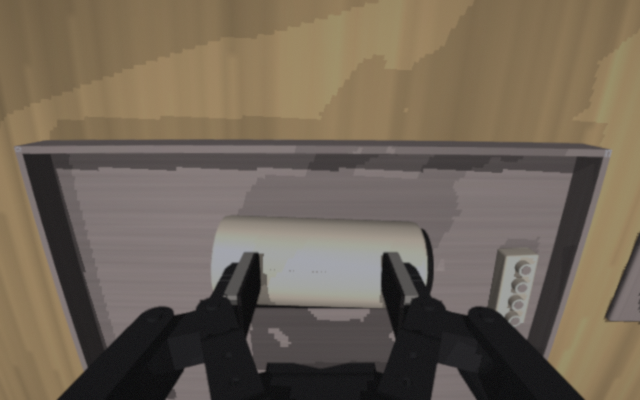

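The fingers rode up onto the can and pressed on it. The can is now about 49 mm off the line, at (215–430, 215–305) in the picture. I'll lift off, then roll it in short strokes on its top with a light press, turning the tool slightly to correct the yaw.

```bash
cat >> h.py <<'E'
def pose(f,ylo,yhi):
    p,e,n=can(f,ylo,yhi); xm=(e[0]+e[1])/2; c=np.array([xm,p[0]+p[1]*(xm-.575),0])-M
    return c@N,c@U,np.arctan(p[1]),n
def stroke(sc,al,ac,dr,da=0,press=.0012):
    m=ac+da/2; s0=sc+dr/2
    robot.goto(at(s0,.085,al),Rot(m-da))
    hit=robot.move_linear(at(s0,.060,al),v=.02,threshold=4)
    z=robot.read_state()["tcp_pos"][2]; print("hit",hit,z,robot.read_state()["ft_force"].round(1) if hasattr(robot.read_state()["ft_force"],"round") else robot.read_state()["ft_force"])
    robot.move_linear(at(s0-2*dr,z-press,al),Rot(m+da),v=.025)
    print("end",np.round(robot.read_state()["ft_force"],1),robot.read_state()["tcp_pos"])
    robot.move_linear(at(s0-2*dr,.09,al),v=.06)
    robot.sleep(.2)
    print(robot.read_state()["t"])
E
python3 - <<'E'
from h import *
robot.move_linear(at(.0583,.09),v=.08); robot.sleep(.2)
f=snap("wrist"); sc,al,ac,n=pose(f,.03,.15); print(sc,al,ac,n, np.round(robot.read_state()["ft_force"],1))
if sc>.03:
    stroke(sc,al,ac,.015,.02)
    f=snap("wrist","w3.png"); print(pose(f,.03,.15))
E
```

```text
0.04598350765612249 -0.0006004609651127105 0.012332643924496393 12223 [-0.4 -1.2 -0.3]
hit True 0.0699192523083054 [-0.8  0.2  4.6]
end [-2.2 -0.6  8.2] [0.57314056 0.06993723 0.06982906]
11.5667
(np.float64(0.03101677067495328), np.float64(0.00012449232552223856), np.float64(0.05113687019527855), 15178)
```

Run:
```python
from h import *
y=lambda s:(.0463+s-.035,.0463+s+.035)
sc,al,ac=.0310,0,.0505
stroke(sc,al,ac,.016)
sc,al,ac,n=pose(snap("wrist"),*y(.015)); print(sc,al,ac,n)
if .005<sc<.022:
    stroke(sc,al,ac,min(sc,.017),np.clip(A-ac,-.02,.02)*.6)
    robot.move_linear(at(.03,.20),v=.15); robot.sleep(.3)
    f=snap("wrist","w4.png"); print(pose(f,*y(0)),robot.read_state()["t"])
```

```text
hit True 0.06989685870220302 [-0.6 -0.5  4.4]
end [-2.2 -0.6  9.6] [0.57427163 0.05350899 0.06977513]
14.7833
0.015049340018246364 0.00018751005188519972 0.051656115869180175 15201
hit True 0.0699101514656722 [-1.2 -0.2  4.7]
end [-3.1 -0.4 10. ] [0.57518183 0.03900466 0.06979566]
17.925
(np.float64(-0.00015081409771528184), np.float64(0.0001132190514776894), np.float64(0.05191127173037575), 5885) 19.2
```

View pics/w4.png

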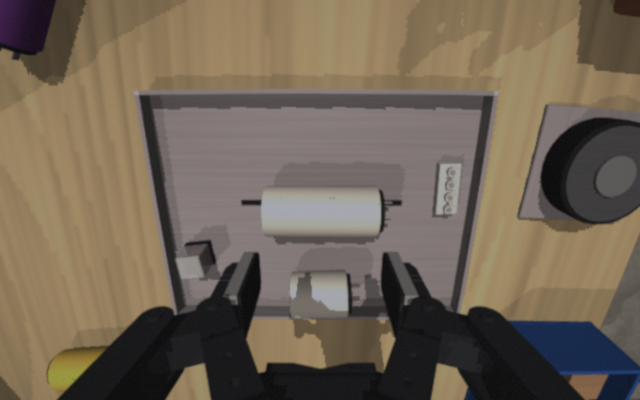

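The can at (262–384, 187–238) lies across the line, whose stubs show at (251,203) and (398,203). I'll cross-check the visible stubs against the can in this frame.

Run:
```python
from h import *
for n in("wrist","top"):
    f=snap(n)
    if n=="wrist":
        P=onplane(f,[(242,203),(258,203),(401,203)],.003)-M; print([(round(p@U,4),round(p@N,4)) for p in P])
    try: print(n,pose(f,.0113,.0813))
    except Exception as e: print(n,e)
robot.sleep(.3)
g=snap("wrist")["pixels"]; cv2.imwrite("pics/c4.png",cv2.resize(g[180:245,235:410,::-1],None,fx=4.4,fy=4.4,interpolation=cv2.INTER_CUBIC))
```

```text
[(np.float64(-0.085), np.float64(-0.0003)), (np.float64(-0.0679), np.float64(-0.0003)), (np.float64(0.0837), np.float64(-0.0003))]
wrist (np.float64(-0.00011356637242475898), np.float64(0.00023846429683757397), np.float64(0.05183762914059579), 5887)
top Initial guess is outside of provided boundsh.py:35: RuntimeWarning: Mean of empty slice.
  r=least_squares(fun,[Q[:,1].mean(),0,.028],loss="soft_l1",f_scale=.001)
  ret = ret.dtype.type(ret / rcount)
```

View pics/c4.png

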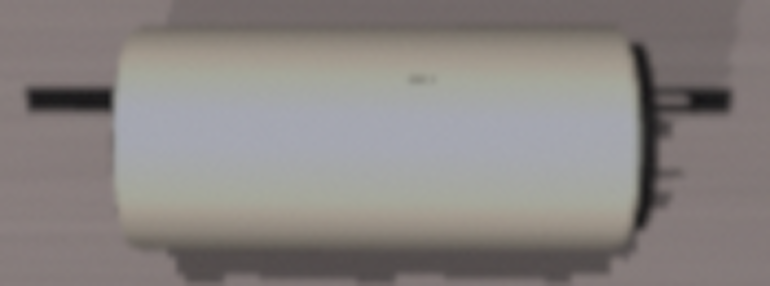

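The line stubs sit within about 0.3 mm of the can's axis. The can is still, centred to within 1 mm, and aligned to within 0.002 rad. The gripper is clear, so I'm handing in.

```bash
python3 -c "
from h import *
print(robot.close_job(),robot.read_state()['t'])"
```

```text
the job is handed in; nothing more can be done
the job is handed in; nothing more can be done
```

The long can lies still along the line, its axis within about 0.3 mm of it and its middle within 1 mm of the line's middle; the job is handed in at about 20 s, with the short can and other parts untouched, though on the first push the fingers rode up onto the can and pressed with 67 N (wrist limit 120 N) before I switched to light top strokes.

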